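Stack the two terraced outcrops

TASK

Dry-fit the two model outcrops: on each plinth set the wide tier of the same colour and then the narrow tier of that colour on it, each centred on what is below with its long side along the long side below. Then crown the red outcrop with the small rock casting, flat side down in the middle of the red narrow tier; the yellow one stays bare. Leave the tape measure, the paint pot and the roll of tape where they are.

Things in the scene. Friction and masses are not known exactly. Their poses are not given: they have to be found in the camera images.
- yellow_plinth: plinth of the yellow outcrop: a fixed plywood board 92 long (its x) x 68 wide (its y) x 10 high, bare plywood round a yellow painted patch (68 x 44) in the middle of its top, with a thin dark rectangle (84 x 58) scribed where the wide tier sits; flat top, no rim. Origin: centre of the underside, z up; the top is 10 mm above it.
- red_plinth: plinth of the red outcrop: a fixed plywood board 92 long (its x) x 68 wide (its y) x 10 high, bare plywood round a red painted patch (68 x 44) in the middle of its top, with a thin dark rectangle (84 x 58) scribed where the wide tier sits; flat top, no rim. Origin: centre of the underside, z up; the top is 10 mm above it.
- yellow_wide: wide terrace tier of the yellow outcrop: a flat slab 84 long (its x) x 58 wide (its y) x 20 high with rounded corners, cream foam below and a yellow top face; lies flat and loose, about 60 g. Origin: centre of the underside, z up. Grasp across the 58 mm width. It looks the same turned half round.
- yellow_narrow: narrow terrace tier of the yellow outcrop: a flat slab 60 long (its x) x 42 wide (its y) x 20 high with rounded corners, cream foam below and a yellow top face; lies flat and loose, about 35 g. Origin: centre of the underside, z up. Grasp across the 42 mm width. It looks the same turned half round.
- red_wide: wide terrace tier of the red outcrop: a flat slab 84 long (its x) x 58 wide (its y) x 20 high with rounded corners, cream foam below and a red top face; lies flat and loose, about 60 g. Origin: centre of the underside, z up. Grasp across the 58 mm width. It looks the same turned half round.
- red_narrow: narrow terrace tier of the red outcrop: a flat slab 60 long (its x) x 42 wide (its y) x 20 high with rounded corners, cream foam below and a red top face; lies flat and loose, about 35 g. Origin: centre of the underside, z up. Grasp across the 42 mm width. It looks the same turned half round.
- rock_cast: small plaster rock casting, speckled white and dark grey, 47 (its x) x 56 (its y) x 29 high, rough top and sides, flat underside, about 70 g; lies loose on its flat side. Origin: centre of the underside, z up. Grasp across its 47 mm x direction.
- tape_measure: bystander: tape measure in an orange shell, 66 (x) x 78 (y) x 38 high, loose. Origin: centre of the underside. Not to be moved.
- paint_pot: bystander: small white paint pot with a black cap, 61 (x) x 50 (y) x 55 high, standing loose. Origin: centre of the underside. Not to be moved.
- duct_tape: bystander: small roll of black tape lying flat, 59 x 57 x 19 high, loose. Origin: centre of the underside. Not to be moved.

How it is judged:
At the end, for the whole second after the job is handed in: Each plinth bears its wide and then narrow tier, red also the rock on top; all released, at rest, flat (tilt under 0.1 rad) on the one below (height within 4 mm), centred within 12 mm, tiers' long axes within 0.2 rad of those below (half turn allowed; rock any way round) (horizontal distance between yellow_wide and yellow_plinth below 0.012 m and z of yellow_wide in the frame of yellow_plinth between 0.006 and 0.014 m and angle between each of yellow_wide, yellow_narrow, red_wide, red_narrow, rock_cast's own z axis and vertical below 0.1 rad and linear speed of each of yellow_wide, yellow_narrow, red_wide, red_narrow, rock_cast below 0.02 m/s and angular speed of each of yellow_wide, yellow_narrow, red_wide, red_narrow, rock_cast below 0.2 rad/s and angle between the x axis of yellow_wide and the x axis of yellow_plinth, either way round below 0.2 rad and horizontal distance between yellow_narrow and yellow_wide below 0.012 m and z of yellow_narrow in the frame of yellow_wide between 0.016 and 0.024 m and angle between the x axis of yellow_narrow and the x axis of yellow_wide, either way round below 0.2 rad and horizontal distance between red_wide and red_plinth below 0.012 m and z of red_wide in the frame of red_plinth between 0.006 and 0.014 m and angle between the x axis of red_wide and the x axis of red_plinth, either way round below 0.2 rad and horizontal distance between red_narrow and red_wide below 0.012 m and z of red_narrow in the frame of red_wide between 0.016 and 0.024 m and angle between the x axis of red_narrow and the x axis of red_wide, either way round below 0.2 rad and horizontal distance between rock_cast and red_narrow below 0.012 m and z of rock_cast in the frame of red_narrow between 0.016 and 0.024 m); the robot touches nothing.
It fails at once if the tape measure is moved by more than 25 mm (distance of tape_measure from where it was at the start of the episode above 0.025 m).
It fails at once if the paint pot is moved by more than 25 mm (distance of paint_pot from where it was at the start of the episode above 0.025 m).
It fails at once if the roll of tape is moved by more than 25 mm (distance of duct_tape from where it was at the start of the episode above 0.025 m).
It also fails if it takes over 138 s, if anything falls off the work surface, if the arm or the gripper's body presses on something with over 40 N, if the wrist force passes 120 N, or if a joint passes its speed limit or range.

ROBOT

A 6-joint arm with a two-finger parallel gripper is mounted at the origin on a cart in front of the work surface, level with it; the furniture and walls round the work are solid. World frame = base frame: x ahead of the robot, y to its left, z up, the work surface at z = 0. Lengths are in m, angles in rad, forces in N, time in s.
With the tool pointing down it reaches from about 0.35 to 0.975 m from the base axis. Payload 4.9 kg.
Tool frame: the origin (TCP) lies at the very end of the fingers, on their centre line; the grasp point (between the pads) lies 19 mm behind it (pinch_z is the distance from the TCP to the grasp point, in m); z points along the fingers, y is the line along which they close (so a half turn about z gives the same grasp; the last joint's range is limited). The gripper opens to 85 mm and grips with 20 to 120 N. Pads are 22 mm wide; open, the fingers measure 114 mm over their backs; the gripper's body (76 mm by 85 mm) begins 54 mm behind the grasp point. The pads swing forward as they close: fully open they stand 13 mm farther back than shut.
Start: joints at [-1.326, 0.053, 1.613, -0, 1.476, -0.119], TCP at [0.222, -0.584, 0.231] pointing down, gripper open.
Joint ranges: [-3.01, 3.01], [-1.01, 2.22], [0.06, 2.58], [-1.02, 4.17], [0.09, 2.62], [-3.14, 3.14]. Speed limits (rad/s): [2.57, 2.57, 3.14, 3.14, 3.14, 3.14].

INTERFACE

Orientations are given as a unit quaternion [w, x, y, z].
In Python, from plant import * gives the robot as it stands. The module is installed in compiled form; this text tells all that it offers.
- The arm moves only by the tool play_rows, never from a script. Its arguments are lists of equal length, an entry for each row: "linear": the shift along the world's x, y, z in m, a list of three; "turn": the turn about the world's z in degrees. A call has 1 to 8 rows; each row shifts and turns the commanded pose from where the row before left it; what a row does not reach is not made up. A row lasts 1/8 s, in which the tool goes at most 62.5 mm and 10.7 degrees, less where a joint would pass 70% of its speed; a pose out of reach is approached as far as the arm can. A call is refused whole if a number of a shift passes 0.0625 or a number of a turn 10.7, either way. A call with a gripper value outside its range is refused whole. "hand" is the finger opening in m, from 0 to 0.0854, set as the call begins (left out, the last holds). The fingers move at their own pace and stop on an object; the grip force is fixed at half the most. Time passes only in rows, so rows that do not move let the fingers close. It gives the time, the measured TCP pose, the force, the opening and the grip force at its end, in the units of the state.
- state(): the state, without advancing time (a new reading comes with each control period).
- grab_frame(name): name is "scene" or "top" or "wrist"; returns the picture (420x560x3 uint8, red, green, blue); there is no depth.
- camera_info(name): a dict with "camera_matrix" (3x3 intrinsics, pixels), "origin" and "attitude" of the camera in the world; the wrist camera has in their place "mount" (4x4, takes a point from camera to tool coordinates, whose origin is the TCP and whose axes are the flange's). Camera axes: x right, y down, z forward; pixel columns grow to the right and rows downward; lengths in m; the calibration is good to about 2 mm. A picture is of the moment at which its call begins: read the wrist's pose just before it. camera_info takes no time and is no camera call.
- job_done(): hands the job in; it is judged then, once.
Trained networks look in the newest picture that a camera, given by its name, has taken for a name from the list of things; names that differ only in an ending like _2 or _b are one class to them, and where a whole thing is asked for, a point or a joint stands for the part that bears it (a point fixed in the world has none). Each returns a list of dicts, best first, with "p" (0 to 1); they miss things now and then, are a little off and sometimes report something else, mostly with a low value. They report only what shows in the picture. A call takes as long as a camera call.
- trace(camera, thing): "region" (420x560 bool, what is visible of it) and "location" ([column, row] in pixels, amid what is visible of it).
The state is a dict: "time": time; "joint_pos": joint angles; "joint_vel": joint speeds; "joint_efforts": joint torques, N m; "tool_pos": TCP position; "tool_rot": TCP orientation; "contact_force": force on the tool from outside, world axes, zero at the start; "ft_torque": the same for the moment, N m; "gripper_width": opening from 0.0 (shut) to 1.0 (fully open); "grasp_force": force on a finger pad.
Only numpy, scipy, OpenCV 4.12 (cv2) and the standard library are available. Lean on these libraries where they do the work, as an engineer would, in place of code of your own. Each camera call takes 0.05 s, during which the arm holds its last target. There are 200 camera calls.

## Working session

There is one attempt and no reset: what is moved stays moved. The work goes in short steps, Python scripts to look and compute and a tool call to move; the robot and the scene stay as the last step left them, time stands still between calls to the robot, and variables do not carry over. Pictures are saved under pics/ and viewed, at most 14 in all, crops included, and the job is handed in when it is done.

Besides the shell and the picture viewer there is one more tool, called as name(argument=value, ...), one argument or row to a line, values as JSON. play_rows: Moves the arm, as the interface text tells. Its arguments: {"type":"object","properties":{"linear":{"type":"array","items":{"type":"array","items":{"type":"number"}}},"turn":{"type":"array","items":{"type":"number"}},"hand":{"type":"number"}},"required":["linear","turn"]}

```bash
mkdir -p pics; cat > h.py <<'E'
from plant import *
import numpy as np, cv2
from scipy.spatial.transform import Rotation as R
def cam(name):
    c=camera_info(name);K=np.array(c["camera_matrix"])
    if name=="wrist":
        s=state();M=np.array(c["mount"]);q=s["tool_rot"]
        T=np.eye(4);T[:3,:3]=R.from_quat([q[1],q[2],q[3],q[0]]).as_matrix();T[:3,3]=s["tool_pos"]
        M=T@M;return K,M[:3,:3],M[:3,3]
    a=np.array(c["attitude"],float)
    A=a if a.shape==(3,3) else R.from_quat([a[1],a[2],a[3],a[0]]).as_matrix()
    return K,A,np.array(c["origin"])
def ray(C,px,z):
    K,A,o=C;px=np.atleast_2d(px).astype(float)
    d=np.c_[px,np.ones(len(px))]@np.linalg.inv(K).T@A.T
    return (o+d*((z-o[2])/d[:,2])[:,None])[:,:2]
def topface(C,reg,z):
    # rectangle fit of mask mapped onto plane z
    m=reg.astype(np.uint8);cs,_=cv2.findContours(m,cv2.RETR_EXTERNAL,cv2.CHAIN_APPROX_NONE)
    c=max(cs,key=cv2.contourArea)[:,0]
    p=ray(C,c,z)
    (x,y),(w,h),a=cv2.minAreaRect((p*1000).astype(np.float32))
    if w<h: w,h,a=h,w,a+90
    return np.round([x,y,w,h,(a+90)%180-90],1)
def save(name,f): cv2.imwrite("pics/"+f,cv2.cvtColor(grab_frame(name),cv2.COLOR_RGB2BGR))
E
python3 - <<'E'
from h import *
for n in("scene","top"): print(camera_info(n))
print(camera_info("wrist")); print(state())
save("top","t1.png")
C=cam("top")
H=dict(yellow_plinth=.01,red_plinth=.01,yellow_wide=.02,yellow_narrow=.02,red_wide=.02,red_narrow=.02,rock_cast=.015,tape_measure=.038,paint_pot=.055,duct_tape=.019)
for k,h in H.items():
    for r in trace("top",k)[:2]: print(k,round(r["p"],2),r["location"],r["region"].sum(),topface(C,r["region"],h))
E
```

```text
{'camera_matrix': array([[429.8062557 ,   0.        , 279.35047631],
       [  0.        , 429.8062557 , 203.64533808],
       [  0.        ,   0.        ,   1.        ]]), 'origin': array([ 0.03011734, -0.53352383,  0.43126675]), 'attitude': array([-0.48533392,  0.79797698, -0.30452728,  0.18694081])}
{'camera_matrix': array([[494.64081734,   0.        , 278.24544069],
       [  0.        , 494.64081734, 201.92260856],
       [  0.        ,   0.        ,   1.        ]]), 'origin': array([0.30594284, 0.05676709, 1.25154318]), 'attitude': array([ 0.07116829, -0.67254748,  0.73266371, -0.07628131])}
{'camera_matrix': array([[370.61974365,   0.        , 276.35644707],
       [  0.        , 370.61974365, 210.0813887 ],
       [  0.        ,   0.        ,   1.        ]]), 'mount': array([[-9.66009231e-04, -9.53885902e-01, -3.00167873e-01,
         7.71428890e-02],
       [ 9.99999365e-01, -1.09587080e-03,  2.64275764e-04,
        -1.74275516e-03],
       [-5.81034135e-04, -3.00167427e-01,  9.53886355e-01,
        -1.42768341e-01],
       [ 0.00000000e+00,  0.00000000e+00,  0.00000000e+00,
[... 867 characters left out ...]
   93.6   69.   -14.1]
yellow_wide 0.73 [265.4, 162.7] 655 [682.1  62.6  86.5  57.   20.8]
yellow_narrow 0.71 [370.9, 196.1] 385 [ 556.3 -196.1   60.5   44.8    6.9]
red_wide 0.87 [318.9, 204.6] 679 [551.3 -57.6  84.9  56.6   5.6]
red_wide 0.16 [267.8, 254.9] 391 [436.7  73.3  59.8  40.   -4.8]
red_narrow 0.72 [269.8, 254.9] 395 [437.   74.1  60.9  41.   -8.3]
rock_cast 0.88 [374.1, 246.5] 350 [ 437.  -184.7   51.9   44.    76.9]
tape_measure 0.64 [262.0, 207.5] 703 [557.7  84.5  74.1  67.8  -4.8]
paint_pot 0.58 [321.2, 248.5] 367 [433.8 -59.8  53.6  46.  -50.7]
duct_tape 0.88 [184.5, 261.1] 337 [437.6 264.6  59.   55.2  41.3]
duct_tape 0.35 [302.7, 160.2] 949 [670.4 -42.2  94.7  73.1  -5.2]
```

View pics/t1.png

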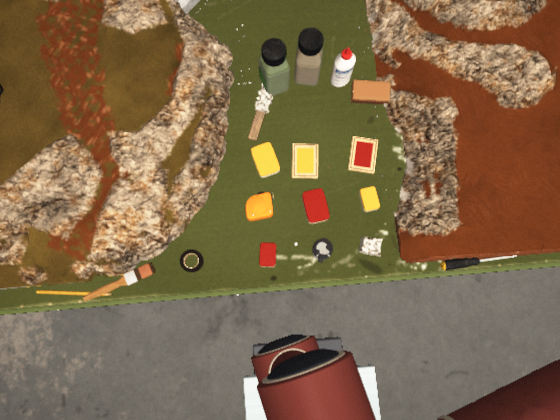

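The top view matches the traced detections, and the bystanders are clear of the plinths. The yellow wide tier is at pixel (265,159), between the tape measure and the bottles. I'll go above it.

play_rows(
  linear=[
    [0,0,0.04],
    [0.01,0.01,0.04],
    [0.03,0.04,0],
    [0.03,0.04,0],
    [0.03,0.04,0],
    [0.03,0.04,0],
    [0.03,0.04,0],
    [0.03,0.04,0],
  ],
  turn=[0,0,0,0,0,0,0,0],
  hand=0.0854,
)

```text
time: 1.55
tool_pos: [0.4131, -0.3327, 0.3116]
tool_rot: [0.0, 0.984, 0.181, 0.0]
contact_force: [-0.1, 0.5, 0.7]
gripper_width: 1.0
grasp_force: 0.0
```

play_rows(
  linear=[
    [0.03,0.04,0],
    [0.03,0.04,0],
    [0.03,0.04,0],
    [0.03,0.04,-0.01],
    [0.03,0.04,-0.02],
    [0.03,0.05,-0.03],
    [0.03,0.05,-0.03],
    [0.03,0.05,-0.02],
  ],
  turn=[0,0,0,0,0,0,0,0],
)

```text
time: 2.55
tool_pos: [0.6498, 0.0129, 0.2026]
tool_rot: [-0.0, 0.984, 0.181, -0.001]
contact_force: [0.5, -0.3, -0.1]
gripper_width: 1.0
grasp_force: 0.0
```

play_rows(
  linear=[
    [0.02,0.03,0],
    [0,0.01,0],
    [0,0,0],
    [0,0,0],
  ],
  turn=[0,0,0,0],
)

```text
time: 3.05
tool_pos: [0.6693, 0.0501, 0.2047]
tool_rot: [0.0, 0.984, 0.18, 0.0]
contact_force: [0.3, -1.0, 0.8]
gripper_width: 1.001
grasp_force: 0.0
```

```bash
cat >> h.py <<'E'
H=dict(yellow_plinth=.01,red_plinth=.01,yellow_wide=.02,yellow_narrow=.02,red_wide=.02,red_narrow=.02,rock_cast=.015,tape_measure=.038,paint_pot=.055,duct_tape=.019)
def yaw():
    q=state()["tool_rot"];x=R.from_quat([q[1],q[2],q[3],q[0]]).as_matrix()[:,0];return np.degrees(np.arctan2(x[1],x[0]))
def look(f,*ks,dz={}):
    C=cam("wrist");save("wrist",f);s=state()
    print("t",round(s["time"],2),"tcp",np.round(1000*s["tool_pos"],1),"yaw",round(yaw(),1),"w",round(s["gripper_width"],3),"F",np.round(s["contact_force"],1))
    for k in ks:
        for r in trace("wrist",k)[:2]:
            print(k,round(r["p"],2),np.round(r["location"]),r["region"].sum(),topface(C,r["region"],H[k]+dz.get(k,0)))
E
python3 -c "
from h import *
look('w1.png','yellow_wide','yellow_plinth')"
```

```text
t 3.1 tcp [669.3  50.  204.7] yaw 20.8 w 1.001 F [0.4 0.9 0.4]
yellow_wide 0.62 [266. 156.] 5943 [686.2  63.1  84.6  59.9  14.6]
yellow_plinth 0.84 [369. 206.] 6804 [674.7 -39.   92.4  71.   -6.3]
```

View pics/w1.png

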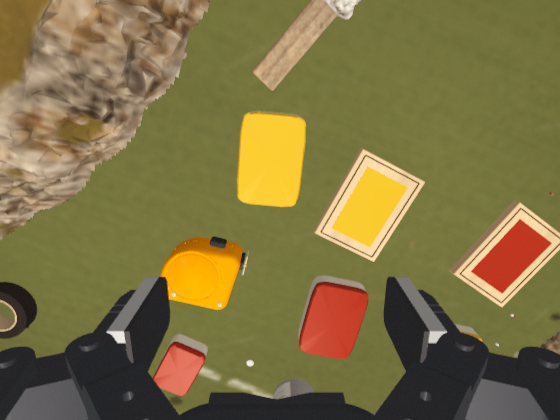

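The wrist view shows the yellow wide tier at (271,160), the yellow plinth at (370,206), the red plinth at (508,254) and the red wide tier at (335,320). The traced mask is off by a few pixels, so I'll refine it with colour.

```bash
cat >> h.py <<'E'
def colrect(im,C,k,z,reg):
    hsv=cv2.cvtColor(im,cv2.COLOR_RGB2HSV);h,s,v=[hsv[...,i].astype(int) for i in range(3)]
    m=((h>18)&(h<34)&(s>170)&(v>170)) if "yellow" in k else (((h<8)|(h>172))&(s>150)&(v>90))
    m&=cv2.dilate(reg.astype(np.uint8),np.ones((17,17)))>0
    m=cv2.morphologyEx(m.astype(np.uint8),cv2.MORPH_OPEN,np.ones((3,3)))
    return topface(C,m,z)
def fine(*ks,cam_="wrist",dz={}):
    C=cam(cam_);im=grab_frame(cam_);s=state()
    print("t",round(s["time"],2),"tcp",np.round(1000*s["tool_pos"],1),"yaw",round(yaw(),1),"w",round(s["gripper_width"],3),"F",np.round(s["contact_force"],1))
    for k in ks:
        for r in trace(cam_,k)[:1]:
            z=H[k]+dz.get(k,0)
            print(k,round(r["p"],2),np.round(r["location"]),"mask",topface(C,r["region"],z),"col",colrect(im,C,k,z,r["region"]) if k[0] in"yr" and k!="rock_cast" else "")
E
python3 -c "
from h import *
fine('yellow_wide','yellow_plinth','red_plinth','red_wide')"
```

```text
t 3.25 tcp [669.4  50.2 204.5] yaw 20.8 w 0.993 F [0.6 0.4 0.2]
yellow_wide 0.87 [269. 157.] mask [685.8  63.6  83.5  57.6  15.4] col [685.5  63.5  82.8  57.4  15.2]
yellow_plinth 0.74 [368. 206.] mask [675.  -38.9  91.8  70.1  -6. ] col [675.  -40.   67.   43.3  -6.5]
red_plinth 0.75 [512. 253.] mask [ 678.6 -190.3   92.2   74.8  -13.9] col [ 678.2 -193.7   66.8   42.9  -13.9]
red_wide 0.88 [329. 316.] mask [556.  -51.7  92.   61.8   9.5] col [553.4 -53.4  85.   58.2   8.2]
```

play_rows(
  linear=[
    [0.016,0.013,-0.02],
    [0,0,-0.05],
    [0,0,-0.05],
    [0,0,-0.04],
    [0,0,-0.025],
    [0,0,-0.0175],
    [0,0,0],
    [0,0,0],
  ],
  turn=[-5.6,0,0,0,0,0,0,0],
)

```text
time: 4.45
tool_pos: [0.6868, 0.0642, 0.0032]
tool_rot: [0.0, 0.991, 0.133, 0.001]
contact_force: [1.3, 0.2, -0.1]
gripper_width: 0.997
grasp_force: 0.0
```

play_rows(
  linear=[
    [0,0,0],
    [0,0,0],
    [0,0,0],
    [0,0,0],
    [0,0,0],
    [0,0,0],
  ],
  turn=[0,0,0,0,0,0],
  hand=0.04,
)

```text
time: 5.2
tool_pos: [0.687, 0.0642, 0.0036]
tool_rot: [0.0, 0.991, 0.133, 0.002]
contact_force: [-0.7, 0.1, 5.5]
gripper_width: 0.66
grasp_force: 66.6
```

play_rows(
  linear=[
    [0,0,0.02],
    [0,0,0.03],
    [0,0,0.03],
    [0,0,0],
    [0,0,0],
  ],
  turn=[0,0,0,0,0],
)

```text
time: 5.82
tool_pos: [0.6848, 0.0643, 0.0807]
tool_rot: [-0.0, 0.991, 0.133, -0.001]
contact_force: [-0.1, 0.2, -0.2]
gripper_width: 0.663
grasp_force: 66.0
```

```bash
python3 -c "
from h import *
fine('yellow_wide','yellow_plinth','red_plinth',dz=dict(yellow_wide=.08))"
```

```text
t 5.88 tcp [684.3  64.2  79.8] yaw 15.2 w 0.658 F [ 0.5 -0.4 -0.7]
yellow_wide 0.91 [273. 285.] mask [688.   66.9  84.8  56.   15.3] col [685.6  66.2  79.8  55.7  15.2]
yellow_plinth 0.75 [438. 263.] mask [680.3 -38.4  83.7  72.2  -6.3] col [675.  -40.   67.5  43.8  -6.3]Traceback (most recent call last):
  File "<string>", line 3, in <module>
    fine('yellow_wide','yellow_plinth','red_plinth',dz=dict(yellow_wide=.08))
    ~~~~^^^^^^^^^^^^^^^^^^^^^^^^^^^^^^^^^^^^^^^^^^^^^^^^^^^^^^^^^^^^^^^^^^^^^
  File "h.py", line 47, in fine
    print(k,round(r["p"],2),np.round(r["location"]),"mask",topface(C,r["region"],z),"col",colrect(im,C,k,z,r["region"]) if k[0] in"yr" and k!="rock_cast" else "")
                                                                                          ~~~~~~~^^^^^^^^^^^^^^^^^^^^^^
  File "h.py", line 40, in colrect
    return topface(C,m,z)
  File "h.py", line 20, in topface
    c=max(cs,key=cv2.contourArea)[:,0]
      ~~~^^^^^^^^^^^^^^^^^^^^^^^^
ValueError: max() iterable argument is empty
```

play_rows(
  linear=[
    [-0.003,-0.03,0],
    [-0.003,-0.035,0],
    [-0.004,-0.04,0],
    [0,0,-0.03],
    [0,0,-0.025],
    [0,0,-0.014],
    [0,0,0],
    [0,0,0],
  ],
  turn=[-7,-7,-7.5,0,0,0,0,0],
)

```text
time: 7.02
tool_pos: [0.6762, -0.0408, 0.0135]
tool_rot: [0.0, 0.999, -0.054, 0.0]
contact_force: [-2.5, -0.4, 4.3]
gripper_width: 0.661
grasp_force: 67.7
```

play_rows(
  linear=[
    [0,0,0],
    [0,0,0],
    [0,0,0],
    [0,0,0],
    [0,0,0],
  ],
  turn=[0,0,0,0,0],
  hand=0.078,
)

```text
time: 7.65
tool_pos: [0.6755, -0.0408, 0.0125]
tool_rot: [0.0, 0.999, -0.055, -0.0]
contact_force: [0.8, 0.5, -0.4]
gripper_width: 0.916
grasp_force: 0.0
```

play_rows(
  linear=[
    [0,0,0.04],
    [0,0,0.05],
    [-0.04,-0.005,0.04],
    [-0.05,-0.005,0.03],
    [-0.04,-0.005,0],
    [0,0,0],
    [0,0,0],
  ],
  turn=[0,0,4.5,5,5,0,0],
  hand=0.0854,
)

```text
time: 8.52
tool_pos: [0.546, -0.0558, 0.1728]
tool_rot: [0.0, 0.997, 0.072, 0.0]
contact_force: [-0.4, -0.5, -0.3]
gripper_width: 0.999
grasp_force: 0.0
```

```bash
python3 -c "
from h import *
fine('red_wide','yellow_wide','red_plinth',dz=dict(yellow_wide=.01));save('wrist','w2.png')"
```

```text
t 8.57 tcp [546.3 -55.8 172.7] yaw 8.2 w 0.999 F [ 0.2 -0.6 -0.8]
red_wide 0.92 [276. 182.] mask [552.1 -54.7  85.5  57.3   8.5] col [552.2 -54.6  82.1  56.8   8.1]
yellow_wide 0.92 [277.  36.] mask [660.8 -38.1  58.8  57.5  85.9] col [661.9 -37.9  57.1  57.1  -6. ]
red_plinth 0.93 [483.  48.] mask [ 677.3 -192.    92.8   71.1  -13.5] col [ 678.5 -193.6   67.4   43.4  -13.9]
```

View pics/w2.png

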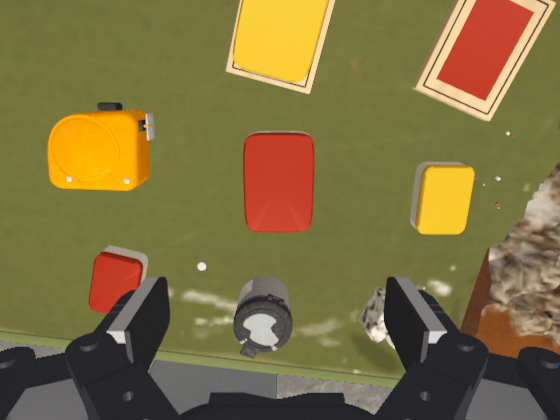

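The yellow wide tier sits inside its scribed line (281,40). The red wide tier is at (279,182), directly ahead of the gripper.

play_rows(
  linear=[
    [0.006,0.001,-0.02],
    [0,0,-0.05],
    [0,0,-0.05],
    [0,0,-0.03],
    [0,0,-0.015],
    [0,0,-0.005],
    [0,0,0],
  ],
  turn=[0,0,0,0,0,0,0],
)

```text
time: 9.65
tool_pos: [0.5524, -0.0549, 0.0033]
tool_rot: [0.0, 0.997, 0.072, 0.001]
contact_force: [0.6, -0.3, 0.9]
gripper_width: 0.998
grasp_force: 0.0
```

play_rows(
  linear=[
    [0,0,0],
    [0,0,0],
    [0,0,0],
    [0,0,0],
    [0,0,0],
    [0,0,0],
  ],
  turn=[0,0,0,0,0,0],
  hand=0.04,
)

```text
time: 10.4
tool_pos: [0.5532, -0.0551, 0.0045]
tool_rot: [0.001, 0.997, 0.072, 0.002]
contact_force: [-0.7, 0.1, 5.4]
gripper_width: 0.664
grasp_force: 65.8
```

play_rows(
  linear=[
    [0,0,0.03],
    [0,0,0.03],
    [0,0,0.03],
    [0,0,0.01],
    [0.015,-0.02,0],
    [0.02,-0.02,0],
    [0,0,0],
    [0,0,0],
  ],
  turn=[0,0,0,0,-7,-7,0,0],
)

```text
time: 11.4
tool_pos: [0.5855, -0.0943, 0.1013]
tool_rot: [-0.0, 0.999, -0.05, -0.001]
contact_force: [0.5, 0.3, -1.0]
gripper_width: 0.656
grasp_force: 65.0
```

```bash
python3 -c "
from h import *
fine('red_wide','red_plinth',dz=dict(red_wide=.1));save('wrist','w3.png')"
```

```text
t 11.45 tcp [585.6 -94.1 101.5] yaw -5.7 w 0.664 F [-0.7  0.3 -1.3]
red_wide 0.78 [277. 284.] mask [589.3 -92.9  84.9  55.5  -5.8] col [587.9 -92.7  82.   55.2  -5.9]
red_plinth 0.87 [430.  60.] mask [ 670.1 -190.4   75.2   70.   -13.8] col [ 675.3 -192.6   60.7   43.6  -13.9]
```

View pics/w3.png

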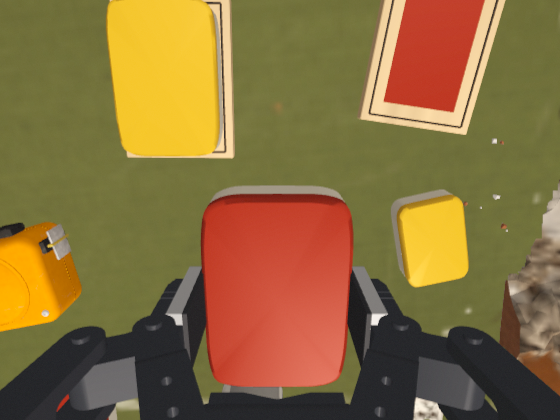

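play_rows(
  linear=[
    [0.03,-0.03,0],
    [0.03,-0.035,0],
    [0.031,-0.035,0],
    [0,0,-0.03],
    [0,0,-0.03],
    [0,0,-0.02],
    [0,0,-0.009],
    [0,0,0],
  ],
  turn=[-3,-3,-2.1,0,0,0,0,0],
)

```text
time: 12.6
tool_pos: [0.6783, -0.1947, 0.0149]
tool_rot: [0.0, 0.993, -0.12, 0.001]
contact_force: [0.4, -0.6, -0.8]
gripper_width: 0.661
grasp_force: 65.1
```

play_rows(
  linear=[
    [0,0,0],
    [0,0,0],
    [0,0,0],
    [0,0,0],
    [0,0,0],
    [0,0,0],
  ],
  turn=[0,0,0,0,0,0],
  hand=0.074,
)

```text
time: 13.35
tool_pos: [0.6775, -0.1948, 0.0136]
tool_rot: [-0.0, 0.993, -0.121, -0.0]
contact_force: [-0.6, 0.8, -0.4]
gripper_width: 0.869
grasp_force: 0.0
```

play_rows(
  linear=[
    [0,0,0.04],
    [0,0,0.05],
    [-0.04,0,0.04],
    [-0.05,0,0.03],
    [-0.04,0,0],
    [0,0,0],
    [0,0,0],
  ],
  turn=[0,0,7,7,7,0,0],
)

```text
time: 14.22
tool_pos: [0.548, -0.1948, 0.1737]
tool_rot: [0.0, 0.998, 0.062, 0.0]
contact_force: [-0.4, -0.5, 0.0]
gripper_width: 0.868
grasp_force: 0.0
```

```bash
python3 -c "
from h import *
fine('yellow_narrow','red_wide','yellow_wide',dz=dict(yellow_wide=.01,red_wide=.01));save('wrist','w4.png')"
```

```text
t 14.28 tcp [ 548.3 -194.9  173.7] yaw 7.1 w 0.866 F [0.6 0.4 0.9]
yellow_narrow 0.93 [280. 178.] mask [ 558.9 -194.1   59.9   41.3    7. ] col [ 558.2 -194.1   58.4   41.1    7. ]
red_wide 0.89 [293.  33.] mask [ 666.7 -190.6   64.2   57.3  -13.8] col [ 667.1 -190.4   62.5   56.6  -13.9]
yellow_wide 0.83 [84. 26.] mask [648.5 -43.5  69.7  39.7 -83. ] col [649.5 -40.6  64.2  37.  -83. ]
```

View pics/w4.png

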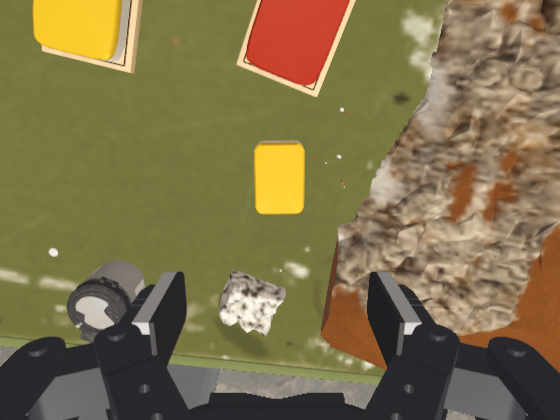

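The red wide tier is inside its scribed line. The yellow narrow tier is at (280,178), and there's a rock ledge to its right, so I'll keep the opening moderate.

play_rows(
  linear=[
    [0.01,0.001,-0.02],
    [0,0,-0.05],
    [0,0,-0.05],
    [0,0,-0.03],
    [0,0,-0.015],
    [0,0,-0.005],
    [0,0,0],
  ],
  turn=[0,0,0,0,0,0,0],
  hand=0.066,
)

```text
time: 15.35
tool_pos: [0.5585, -0.1942, 0.0046]
tool_rot: [0.0, 0.998, 0.062, 0.001]
contact_force: [-0.8, -0.4, 0.3]
gripper_width: 0.768
grasp_force: 0.0
```

play_rows(
  linear=[
    [0,0,0],
    [0,0,0],
    [0,0,0],
    [0,0,0],
    [0,0,0],
    [0,0,0],
  ],
  turn=[0,0,0,0,0,0],
  hand=0.025,
)

```text
time: 16.1
tool_pos: [0.559, -0.1945, 0.0055]
tool_rot: [0.001, 0.998, 0.062, 0.001]
contact_force: [-0.8, 0.1, 5.9]
gripper_width: 0.471
grasp_force: 63.3
```

play_rows(
  linear=[
    [0,0,0.03],
    [0,0,0.03],
    [0,0,0.03],
    [0.015,0.035,0.01],
    [0.02,0.04,0],
    [0.01,0.04,0],
    [0,0,0],
    [0,0,0],
  ],
  turn=[0,0,0,-4,-5,-4.4,0,0],
)

```text
time: 17.1
tool_pos: [0.6023, -0.0789, 0.1034]
tool_rot: [0.0, 0.999, -0.054, -0.0]
contact_force: [-0.2, -0.1, -0.1]
gripper_width: 0.471
grasp_force: 62.5
```

```bash
python3 -c "
from h import *
fine('yellow_narrow','yellow_wide',dz=dict(yellow_narrow=.1,yellow_wide=.01));save('wrist','w5.png')"
```

```text
t 17.15 tcp [602.2 -79.4 103.4] yaw -6.3 w 0.472 F [ 0.3 -0.1 -0.5]Traceback (most recent call last):
  File "<string>", line 3, in <module>
    fine('yellow_narrow','yellow_wide',dz=dict(yellow_narrow=.1,yellow_wide=.01));save('wrist','w5.png')
    ~~~~^^^^^^^^^^^^^^^^^^^^^^^^^^^^^^^^^^^^^^^^^^^^^^^^^^^^^^^^^^^^^^^^^^^^^^^^^
  File "h.py", line 47, in fine
    print(k,round(r["p"],2),np.round(r["location"]),"mask",topface(C,r["region"],z),"col",colrect(im,C,k,z,r["region"]) if k[0] in"yr" and k!="rock_cast" else "")
                                                                                          ~~~~~~~^^^^^^^^^^^^^^^^^^^^^^
  File "h.py", line 40, in colrect
    return topface(C,m,z)
  File "h.py", line 20, in topface
    c=max(cs,key=cv2.contourArea)[:,0]
      ~~~^^^^^^^^^^^^^^^^^^^^^^^^
ValueError: max() iterable argument is empty
```

```bash
sed -i 's/    c=max(cs,key/    if not cs: return None\n    c=max(cs,key/' h.py; python3 -c "
from h import *
fine('yellow_narrow','yellow_wide',dz=dict(yellow_narrow=.1,yellow_wide=.01));save('wrist','w5.png')"
```

```text
t 17.25 tcp [602.2 -79.7 103.5] yaw -6.3 w 0.473 F [ 0.2 -0.4 -0.3]
yellow_narrow 0.73 [278. 285.] mask [606.1 -78.3  63.7  40.3  -6.3] col [603.5 -78.2  57.5  39.7  -6.4]
yellow_wide 0.64 [195. 102.] mask [674.3 -40.1  82.5  59.2  -6. ] col [674.6 -39.5  81.9  57.4  -6.4]
```

View pics/w5.png

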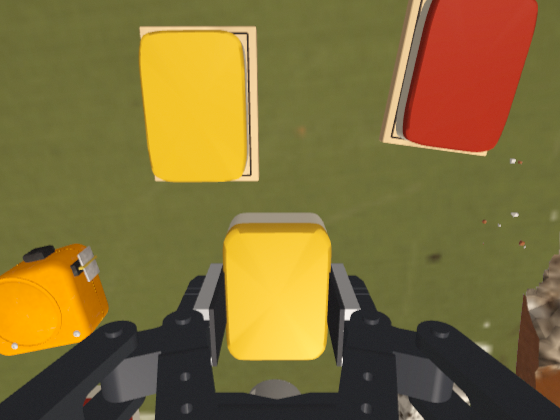

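The yellow narrow tier is held straight at (278,290), and the yellow wide tier is well placed on its plinth at (195,105).

play_rows(
  linear=[
    [0.03,0.015,0],
    [0.03,0.015,0],
    [0.0115,0.009,0],
    [0,0,-0.03],
    [0,0,-0.025],
    [0,0,-0.0135],
    [0,0,0],
    [0,0,0],
  ],
  turn=[0,0,0,0,0,0,0,0],
)

```text
time: 18.4
tool_pos: [0.6741, -0.0401, 0.0355]
tool_rot: [0.0, 0.999, -0.055, 0.0]
contact_force: [-0.0, -0.5, 1.5]
gripper_width: 0.474
grasp_force: 63.7
```

play_rows(
  linear=[
    [0,0,0],
    [0,0,0],
    [0,0,0],
    [0,0,0],
    [0,0,0],
  ],
  turn=[0,0,0,0,0],
  hand=0.062,
)

```text
time: 19.02
tool_pos: [0.6741, -0.0397, 0.0351]
tool_rot: [-0.0, 0.999, -0.055, -0.0]
contact_force: [-0.3, -0.2, 0.3]
gripper_width: 0.722
grasp_force: 0.0
```

play_rows(
  linear=[
    [0,0,0.04],
    [0,0,0.05],
    [-0.05,0.02,0.04],
    [-0.05,0.02,0.015],
    [-0.05,0.02,0],
    [-0.05,0.025,0],
    [-0.04,0.02,0],
    [0,0,0],
  ],
  turn=[0,0,0,0,0,0,0,0],
)

```text
time: 20.02
tool_pos: [0.4356, 0.0649, 0.177]
tool_rot: [-0.0, 0.999, -0.054, 0.0]
contact_force: [0.1, -0.1, 0.6]
gripper_width: 0.73
grasp_force: 0.0
```

```bash
python3 -c "
from h import *
fine('red_narrow','rock_cast','paint_pot','tape_measure');save('wrist','w6.png')"
```

```text
t 20.07 tcp [437.1  64.2 177.6] yaw -6.2 w 0.723 F [ 0.8 -0.2  1. ]
red_narrow 0.83 [263. 188.] mask [439.3  76.9  62.9  40.8  -7.9] col [438.4  77.2  58.7  40.6  -7.4]
rock_cast 0.89 [550. 154.] mask [ 439.8 -155.2   48.7   25.2    6.7] col 
paint_pot 0.73 [436. 177.] mask [441.8 -50.8  62.2  52.4  30.9] col 
tape_measure 0.83 [225.  35.] mask [550.3  88.7  68.2  50.4  83.8] col
```

View pics/w6.png

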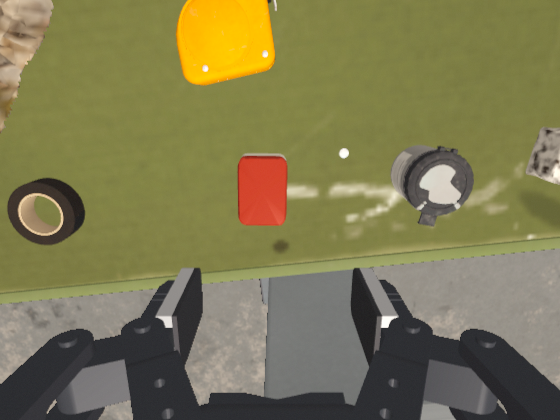

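The red narrow tier is at (263,190). The paint pot (438,180) and the tape measure (225,40) are well clear.

play_rows(
  linear=[
    [0.0015,0.013,-0.02],
    [0,0,-0.05],
    [0,0,-0.05],
    [0,0,-0.03],
    [0,0,-0.015],
    [0,0,-0.0085],
    [0,0,0],
    [0,0,0],
  ],
  turn=[-1.2,0,0,0,0,0,0,0],
)

```text
time: 21.32
tool_pos: [0.4403, 0.0768, 0.0052]
tool_rot: [-0.0, 0.998, -0.065, 0.001]
contact_force: [0.5, -0.2, 0.7]
gripper_width: 0.727
grasp_force: 0.0
```

play_rows(
  linear=[
    [0,0,0],
    [0,0,0],
    [0,0,0],
    [0,0,0],
    [0,0,0],
    [0,0,0],
  ],
  turn=[0,0,0,0,0,0],
  hand=0.025,
)

```text
time: 22.08
tool_pos: [0.4403, 0.0769, 0.0053]
tool_rot: [-0.0, 0.998, -0.065, 0.001]
contact_force: [0.2, 0.0, 6.2]
gripper_width: 0.472
grasp_force: 62.1
```

play_rows(
  linear=[
    [0,0,0.04],
    [0,0,0.05],
    [0.01,-0.01,0.04],
    [0.03,-0.04,0],
    [0.03,-0.05,0],
    [0.03,-0.05,0],
    [0.03,-0.05,0],
    [0.03,-0.03,0],
  ],
  turn=[0,0,0,-1,-1,-1,-1,-2.5],
)

```text
time: 23.08
tool_pos: [0.5995, -0.1555, 0.1335]
tool_rot: [0.0, 0.992, -0.123, -0.0]
contact_force: [0.0, 0.4, 0.4]
gripper_width: 0.475
grasp_force: 61.4
```

play_rows(
  linear=[
    [0,0,-0.02],
    [0,0,0],
    [0,0,0],
  ],
  turn=[0,0,0],
)

```text
time: 23.45
tool_pos: [0.598, -0.152, 0.1133]
tool_rot: [-0.0, 0.993, -0.121, -0.001]
contact_force: [-0.0, 1.3, 0.0]
gripper_width: 0.472
grasp_force: 61.3
```

```bash
python3 -c "
from h import *
fine('red_narrow','red_wide','yellow_narrow','yellow_wide',dz=dict(red_narrow=.11,red_wide=.01,yellow_narrow=.03,yellow_wide=.01));save('wrist','w7.png')"
```

```text
t 23.5 tcp [ 598.5 -152.1  114. ] yaw -13.9 w 0.473 F [ 0.2  0.  -0.6]
red_narrow 0.86 [278. 290.] mask [ 600.7 -150.8   64.    40.3  -13.6] col [ 599.3 -150.5   59.2   40.2  -14. ]
red_wide 0.7 [315.  72.] mask [ 675.3 -192.3   79.3   58.3  -13.9] col [ 675.6 -192.3   78.7   56.5  -13.9]
yellow_narrow 0.97 [ 53. 146.] mask [672.9 -43.5  58.9  50.4  -6.7] col [672.2 -46.4  68.6  55.6  -6.5]
yellow_wide 0.85 [101. 114.] mask [674.  -44.7  83.   63.7  -5.3] col [674.7 -39.   82.3  63.3  -5.6]
```

View pics/w7.png

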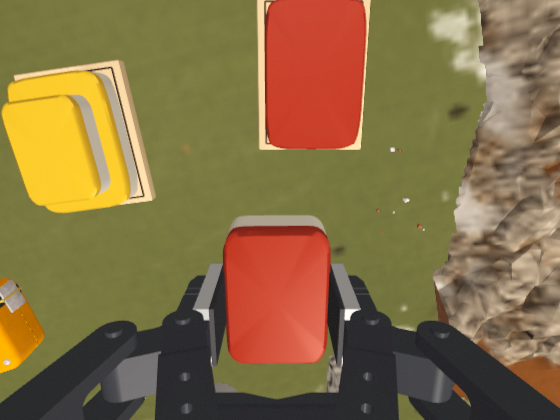

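The red narrow tier is held straight. The red wide tier is ahead at (315,75).

play_rows(
  linear=[
    [0.03,-0.016,0],
    [0.03,-0.016,0],
    [0.0185,-0.01,0],
    [0,0,-0.035],
    [0,0,-0.03],
    [0,0,-0.0135],
    [0,0,0],
    [0,0,0],
  ],
  turn=[0,0,0,0,0,0,0,0],
)

```text
time: 24.75
tool_pos: [0.678, -0.1953, 0.0362]
tool_rot: [0.0, 0.993, -0.121, 0.001]
contact_force: [0.3, -0.1, -1.0]
gripper_width: 0.477
grasp_force: 61.4
```

play_rows(
  linear=[
    [0,0,0],
    [0,0,0],
    [0,0,0],
    [0,0,0],
    [0,0,0],
  ],
  turn=[0,0,0,0,0],
  hand=0.062,
)

```text
time: 25.38
tool_pos: [0.6775, -0.1951, 0.0354]
tool_rot: [-0.0, 0.993, -0.122, -0.0]
contact_force: [1.0, -0.5, 0.1]
gripper_width: 0.727
grasp_force: 0.0
```

play_rows(
  linear=[
    [0,0,0.04],
    [0,0,0.05],
    [-0.05,0,0.05],
    [-0.05,0,0.02],
    [-0.05,0,0],
    [-0.05,0.005,0],
    [-0.035,0.005,0],
    [0,0,0],
  ],
  turn=[0,0,0,0,0,0,0,0],
)

```text
time: 26.38
tool_pos: [0.4468, -0.1848, 0.1894]
tool_rot: [0.0, 0.993, -0.122, 0.0]
contact_force: [-0.8, -0.1, -0.1]
gripper_width: 0.727
grasp_force: 0.0
```

play_rows(
  linear=[
    [0,0,0],
    [0,0,0],
  ],
  turn=[0,0],
)

```text
time: 26.62
tool_pos: [0.4492, -0.1853, 0.1898]
tool_rot: [0.0, 0.993, -0.121, 0.0]
contact_force: [0.5, -0.8, -0.1]
gripper_width: 0.726
grasp_force: 0.0
```

```bash
python3 -c "
from h import *
fine('rock_cast');save('wrist','w8.png')
C=cam('top');grab_frame('top')
for k,z in dict(red_narrow=.05,yellow_narrow=.05,rock_cast=.015).items():
    for r in trace('top',k)[:1]: print(k,r['p'],topface(C,r['region'],z))"
```

```text
t 26.68 tcp [ 449.1 -185.3  189.7] yaw -13.9 w 0.725 F [-0.2  0.6  0.3]
rock_cast 0.9 [278. 196.] mask [ 436.7 -181.6   54.4   49.    77.5] col 
red_narrow 0.79 [ 673.5 -193.1   65.5   45.8  -12.8]
yellow_narrow 0.69 [670.4 -40.3  63.4  40.6  -5.7]
rock_cast 0.61 [ 446.2 -163.1   36.    12.7  -20.7]
```

View pics/w8.png

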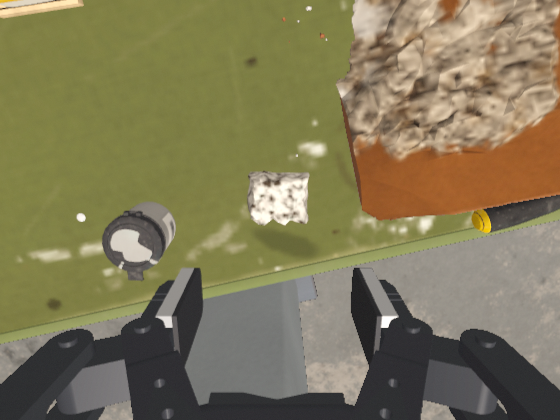

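The rock casting is at (278,197). Its longer side lies roughly along y, so I'll turn about +91° to close on its 47 mm direction. The terrain block on the right stays clear.

play_rows(
  linear=[
    [-0.004,0.0012,0],
    [-0.004,0.0012,0],
    [-0.004,0.0013,0],
    [0,0,0],
    [0,0,0],
    [0,0,0],
    [0,0,0],
    [0,0,0],
  ],
  turn=[10,10,10,10,10,10,10,10],
  hand=0.078,
)

```text
time: 27.98
tool_pos: [0.4363, -0.1814, 0.1895]
tool_rot: [-0.0, 0.837, 0.547, -0.0]
contact_force: [0.4, 0.2, 0.3]
gripper_width: 0.911
grasp_force: 0.0
```

play_rows(
  linear=[
    [0,0,-0.02],
    [0,0,-0.02],
    [0,0,0],
    [0,0,0],
  ],
  turn=[6,5.4,0,0],
)

```text
time: 28.48
tool_pos: [0.4367, -0.1817, 0.1504]
tool_rot: [0.0, 0.781, 0.625, 0.0]
contact_force: [0.4, 0.5, -0.5]
gripper_width: 0.913
grasp_force: 0.0
```

```bash
python3 -c "
from h import *
fine('rock_cast');save('wrist','w9.png')"
```

```text
t 28.52 tcp [ 436.9 -181.8  150.7] yaw 77.4 w 0.913 F [-0.8 -0.6  0.6]
rock_cast 0.61 [277. 197.] mask [ 437.8 -182.    57.    45.8   74.8] col
```

View pics/w9.png

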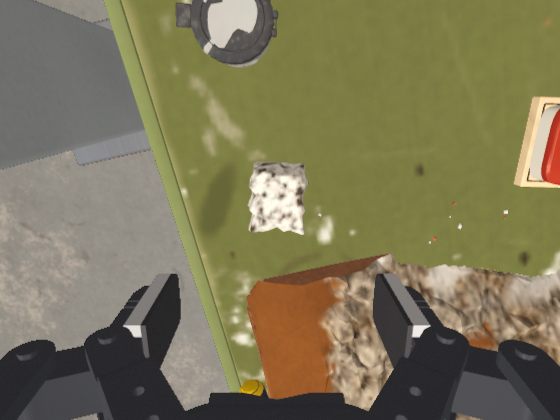

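The rock sits under the tool at (277,198), aligned within about 2°, and the terrain edge is some 60 mm behind it.

play_rows(
  linear=[
    [0,0,-0.04],
    [0,0,-0.04],
    [0,0,-0.03],
    [0,0,-0.02],
    [0,0,-0.0145],
    [0,0,0],
    [0,0,0],
  ],
  turn=[-1.5,0,0,0,0,0,0],
)

```text
time: 29.5
tool_pos: [0.4371, -0.1819, 0.0061]
tool_rot: [0.001, 0.788, 0.615, 0.0]
contact_force: [1.5, 0.1, -0.1]
gripper_width: 0.915
grasp_force: 0.0
```

play_rows(
  linear=[
    [0,0,0],
    [0,0,0],
    [0,0,0],
    [0,0,0],
    [0,0,0],
    [0,0,0],
    [0,0,0],
  ],
  turn=[0,0,0,0,0,0,0],
  hand=0.025,
)

```text
time: 30.38
tool_pos: [0.4375, -0.1822, 0.0065]
tool_rot: [0.001, 0.788, 0.615, 0.0]
contact_force: [0.2, 0.5, 4.2]
gripper_width: 0.515
grasp_force: 61.5
```

play_rows(
  linear=[
    [0,0,0.03],
    [0,0,0.05],
    [0,0,0.05],
    [0.03,0,0],
    [0.04,0,0],
    [0.04,0,0],
    [0,0,0],
    [0,0,0],
  ],
  turn=[0,0,0,0,0,0,0,0],
)

```text
time: 31.38
tool_pos: [0.5454, -0.1811, 0.1343]
tool_rot: [-0.001, 0.788, 0.615, -0.001]
contact_force: [1.3, -0.2, -1.3]
gripper_width: 0.513
grasp_force: 61.5
```

```bash
python3 -c "
from h import *
fine('rock_cast','red_narrow','red_wide',dz=dict(rock_cast=.13,red_narrow=.03,red_wide=.01));save('wrist','w10.png')"
```

```text
t 31.43 tcp [ 545.2 -181.2  134.5] yaw 75.9 w 0.512 F [-0.8  0.1 -1.1]
rock_cast 0.93 [276. 289.] mask [ 544.7 -181.4   64.1   45.7   78.1] col 
red_narrow 0.83 [477. 188.] mask [ 672.1 -190.8   66.8   44.   -14.1] col [ 669.9 -187.4   71.9   48.2  -14.1]
red_wide 0.6 [424. 152.] mask [ 673.8 -191.3   89.3   59.2  -14.1] col [ 676.  -191.8   85.    56.4  -14.1]
```

View pics/w10.png

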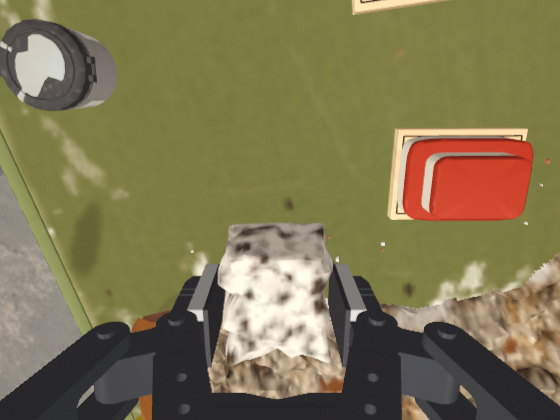

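The rock is firmly held at (276,290), and the red stack is at (465,185) with its narrow tier centred.

play_rows(
  linear=[
    [0.04,-0.004,0],
    [0.045,-0.004,0],
    [0.0465,-0.0035,0],
    [0,0,0],
    [0,0,-0.035],
    [0,0,-0.025],
    [0,0,-0.013],
    [0,0,0],
  ],
  turn=[0,0,0,0,0,0,0,0],
)

```text
time: 32.62
tool_pos: [0.6765, -0.1927, 0.0613]
tool_rot: [-0.001, 0.788, 0.615, -0.001]
contact_force: [-0.1, 0.9, -0.7]
gripper_width: 0.514
grasp_force: 61.6
```

play_rows(
  linear=[
    [0,0,0],
    [0,0,-0.005],
    [0,0,0],
    [0,0,0],
  ],
  turn=[0,0,0,0],
)

```text
time: 33.12
tool_pos: [0.6779, -0.1929, 0.0572]
tool_rot: [0.0, 0.788, 0.615, 0.0]
contact_force: [0.2, 0.3, -1.0]
gripper_width: 0.516
grasp_force: 61.6
```

play_rows(
  linear=[
    [0,0,0],
    [0,0,0],
    [0,0,0],
    [0,0,0],
    [0,0,0],
    [0,0,0],
  ],
  turn=[0,0,0,0,0,0],
  hand=0.07,
)

```text
time: 33.88
tool_pos: [0.6778, -0.1929, 0.0571]
tool_rot: [-0.0, 0.788, 0.615, -0.0]
contact_force: [0.5, -0.0, -0.7]
gripper_width: 0.819
grasp_force: 0.0
```

play_rows(
  linear=[
    [0,0,0.03],
    [0,0,0.05],
    [0,0,0.05],
    [-0.03,0.02,0.02],
    [-0.03,0.02,0.02],
    [-0.02,0.02,0.02],
    [0,0,0],
    [0,0,0],
  ],
  turn=[0,0,0,0,0,0,0,0],
)

```text
time: 34.88
tool_pos: [0.5979, -0.1332, 0.2466]
tool_rot: [0.0, 0.788, 0.615, -0.0]
contact_force: [-0.5, -0.5, -0.3]
gripper_width: 0.816
grasp_force: 0.0
```

```bash
python3 -c "
from h import *
fine('rock_cast','red_narrow','red_wide','red_plinth','yellow_narrow','yellow_wide',dz=dict(rock_cast=.05,red_narrow=.03,red_wide=.01,yellow_narrow=.03,yellow_wide=.01));save('wrist','w11.png')"
```

```text
t 34.92 tcp [ 597.8 -133.3  246. ] yaw 75.9 w 0.819 F [ 0.3 -0.6 -1. ]
rock_cast 0.59 [373. 223.] mask [ 677.6 -193.    58.2   48.3   75.9] col 
red_narrow 0.75 [344. 218.] mask [ 651.6 -184.3   45.9   14.7   75.2] col [ 651.1 -178.7   53.4   29.5   70.3]
red_wide 0.81 [353. 194.] mask [ 676.9 -189.7   85.4   60.1  -12.1] col [ 676.7 -192.3   83.3   56.7  -14.1]
red_plinth 0.56 [354. 181.] mask [ 678.  -192.5   92.6   68.3  -14.1] col [ 674.8 -181.8   94.9   50.6   16.7]
yellow_narrow 0.69 [335.  54.] mask [672.7 -38.9  60.1  41.   -5.7] col [672.3 -40.3  74.5  53.5  -6.6]
yellow_wide 0.69 [327.  82.] mask [674.1 -39.6  83.2  57.6  -6.2] col [674.4 -39.5  82.4  57.2  -5.9]
```

View pics/w11.png

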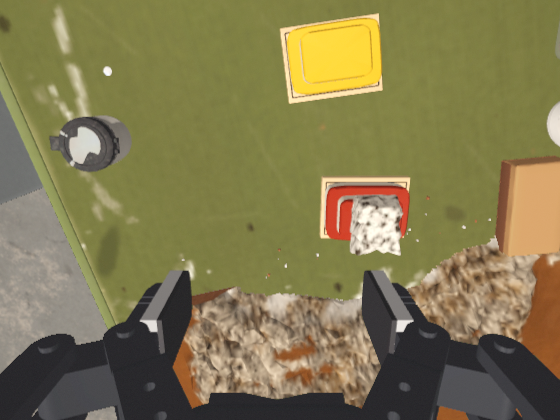

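Both outcrops are stacked and centred: the yellow at (333,57) and the red, with the rock on top, at (372,215). All measured offsets are within about 3 mm, so I'm handing in.

```bash
python3 -c "
from h import *
print(job_done())"
```

```text
the job is handed in; nothing more can be done
None
```

I stacked both outcrops on their plinths, set the rock casting on the red narrow tier, left the bystanders alone and handed the job in at about 35 s; the last look had everything within about 3 mm of centre, but no verdict came back.

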